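# Line up the intake trumpets by height

### The arm

A 7-joint arm with a two-finger parallel gripper is mounted at the origin on the work surface. World frame = base frame: x ahead of the robot, y to its left, z up, the work surface at z = 0. Lengths are in m, angles in rad, forces in N, time in s.
With the tool pointing down it reaches from about 0.425 to 1.025 m from the base axis. Payload 3.6 kg.
Tool frame: the origin (TCP) lies between the finger pads; the fingertips stand 14 mm ahead of it and the grasp point (between the pads) lies 5 mm behind it (bot.tip_reach is the z of the fingertips in the tool frame, in m); z points along the fingers, y is the line along which they close (so a half turn about z gives the same grasp; the last joint's range is limited). The gripper opens to 85 mm and grips with 20 to 120 N. Pads are 22 mm wide; open, the fingers measure 114 mm over their backs; the gripper's body (76 mm by 85 mm) begins 54 mm behind the grasp point. The pads swing forward as they close: fully open they stand 13 mm farther back than shut.
Start: joints at [1.026, 0.591, 0.048, 1.609, -0.033, 0.943, -0.034], TCP at [0.316, -0.653, 0.207] pointing down, gripper open.
Joint ranges: [-2.69, 2.69], [-0.47, 2.24], [-1.27, 1.36], [0.19, 2.51], [-1.53, 4.68], [0.08, 2.07], [-3.09, 3.09]. Speed limits (rad/s): [2.57, 2.57, 3.14, 3.14, 3.14, 3.14, 3.14].

### API

Orientations are given as a unit quaternion [w, x, y, z].
In Python, from station import bot, cams, workorder gives the robot as it stands.
- The arm moves only by the tool apply_moves, never from a script. Its arguments are lists of equal length, an entry for each row: "jaw": the finger opening in cm, from 0 to 8.54; "delta_pos": the shift along the world's x, y, z in cm, a list of three; "spin": the turn about the world's z in rad. In form: {"jaw": [jaw, ...], "delta_pos": [[dx, dy, dz], ...], "spin": [spin, ...]}. A call has exactly 5 rows; each row shifts and turns the commanded pose from where the row before left it; what a row does not reach is not made up. A row lasts 1/12 s, in which the tool goes at most 41.7 mm and 7.16 degrees, less where a joint would pass 70% of its speed; a pose out of reach is approached as far as the arm can. A call is refused whole if a number of a shift passes 4.17 or a number of a turn 0.125, either way. A call with a gripper value outside its range is refused whole. The fingers move at their own pace and stop on an object; "squeeze" is the grip in N (left out, the last holds). Time passes only in rows, so rows that do not move let the fingers close, or fill a call up. It gives the time, the measured TCP pose, the force, the opening and the grip force at its end, in the units of the state.
- bot.state(): the state, without advancing time (a new reading comes with each control period).
- cams.get_image(name): name is "scene" or "top" or "wrist"; returns the picture (400x640x3 uint8, red, green, blue); there is no depth.
- cams.get_calibration(name): a dict with "fovy" (degrees; the focal length in pixels is half the picture's height over the tangent of half this angle, whatever the lens; pixels are square), "cx", "cy" (the principal point, pixels), "dist_coeffs" ([k1, k2, p1, p2, k3] as OpenCV has them; the pictures are not rectified), "eye" and "attitude" of the camera in the world. Camera axes: x right, y up, looking along -z (the intrinsics and any distortion apply to the point x, -y, -z); pixel columns grow to the right and rows downward; lengths in m; the calibration is good to about 2 mm. A picture is of the moment at which its call begins: read the wrist's pose just before it. get_calibration takes no time and is no camera call; for the wrist camera it gives the pose at the moment of the call.
- workorder.finish_job(): hands the job in; it is judged then, once.
The state is a dict: "t": time; "joint_pos": joint angles; "joint_velocities": joint speeds; "joint_efforts": joint torques, N m; "position": TCP position; "tool_rot": TCP orientation; "wrist_force": force on the tool from outside, world axes, zero at the start; "wrist_torque": the same for the moment, N m; "width": opening from 0.0 (shut) to 1.0 (fully open); "grasp_force": force on a finger pad.
Only numpy, scipy, OpenCV 4.12 (cv2) and the standard library are available. Lean on these libraries where they do the work, as an engineer would, in place of code of your own. Each camera call takes 0.05 s, during which the arm holds its last target. There are 200 camera calls.

### The job

Stand the four intake trumpets on the round rubber pads of the layout strip, one centred on each pad, bell foot down as they stand now, in order of height: the shortest on the pad next to the steel end block, the tallest on the pad farthest from it. Leave the carburettor casting where it stands, and let go of everything at the end.

Things in the scene. Friction and masses are not known exactly. Their poses are not given: they have to be found in the camera images.
- trumpet_40: intake trumpet of bare aluminium, 40 mm tall: an open tube, 44 mm outside and 36 mm inside diameter, with a stepped bell foot (60 mm diameter up to 5 mm height, 50 mm up to 12 mm). Loose, foot down, 60 to 170 g. The four differ only in height (40, 56, 72, 88 mm). Origin: centre of its underside; z up its axis. Grip it across the tube near the top
- trumpet_56: intake trumpet of bare aluminium, 56 mm tall: an open tube, 44 mm outside and 36 mm inside diameter, with a stepped bell foot (60 mm diameter up to 5 mm height, 50 mm up to 12 mm). Loose, foot down, 60 to 170 g. The four differ only in height (40, 56, 72, 88 mm). Origin: centre of its underside; z up its axis. Grip it across the tube near the top
- trumpet_72: intake trumpet of bare aluminium, 72 mm tall: an open tube, 44 mm outside and 36 mm inside diameter, with a stepped bell foot (60 mm diameter up to 5 mm height, 50 mm up to 12 mm). Loose, foot down, 60 to 170 g. The four differ only in height (40, 56, 72, 88 mm). Origin: centre of its underside; z up its axis. Grip it across the tube near the top
- trumpet_88: intake trumpet of bare aluminium, 88 mm tall: an open tube, 44 mm outside and 36 mm inside diameter, with a stepped bell foot (60 mm diameter up to 5 mm height, 50 mm up to 12 mm). Loose, foot down, 60 to 170 g. The four differ only in height (40, 56, 72, 88 mm). Origin: centre of its underside; z up its axis. Grip it across the tube near the top
- pad_a: black round rubber pad, 64 mm diameter, 4 mm thick, fixed on the plywood layout strip (90 by 410 mm, 12 mm thick, beyond the trumpets), number 1 of 4 in the row along it (a, b, c, d), 80 mm between centres. Origin: centre of its underside (so its top is 4 mm higher); its y axis runs along the row, z up
- pad_b: black round rubber pad, 64 mm diameter, 4 mm thick, fixed on the plywood layout strip (90 by 410 mm, 12 mm thick, beyond the trumpets), number 2 of 4 in the row along it (a, b, c, d), 80 mm between centres. Origin: centre of its underside (so its top is 4 mm higher); its y axis runs along the row, z up
- pad_c: black round rubber pad, 64 mm diameter, 4 mm thick, fixed on the plywood layout strip (90 by 410 mm, 12 mm thick, beyond the trumpets), number 3 of 4 in the row along it (a, b, c, d), 80 mm between centres. Origin: centre of its underside (so its top is 4 mm higher); its y axis runs along the row, z up
- pad_d: black round rubber pad, 64 mm diameter, 4 mm thick, fixed on the plywood layout strip (90 by 410 mm, 12 mm thick, beyond the trumpets), number 4 of 4 in the row along it (a, b, c, d), 80 mm between centres. Origin: centre of its underside (so its top is 4 mm higher); its y axis runs along the row, z up
- end_block: dark steel block fixed upright across one end of the strip, 80 by 22 mm, 40 mm tall, with two bright screw heads on top; its centre is 68 mm from that of the nearest pad, which may be pad_a or pad_d. The other end of the strip has only a flat wooden cap, 4 mm thick. Origin: centre of its underside
- carburettor: carburettor casting, about 100 by 105 mm over its bosses, 84 mm tall, 0.9 kg, aluminium with brass fittings, standing loose on the bench to the robot's left of the trumpets. Origin: centre of its underside. To be left alone

How it is judged:
By the outcome, as a careful person would: the job done as asked, in the order asked, and still so for the second after the job is handed in, with the robot touching nothing.
It also fails if it takes over 96 s, if anything falls off the work surface, if the arm or the gripper's body presses on something with over 40 N, if the wrist force passes 120 N, or if a joint passes its speed limit or range.

## Working session

There is one attempt and no reset: what is moved stays moved. The work goes in short steps, Python scripts to look and compute and a tool call to move; the robot and the scene stay as the last step left them, time stands still between calls to the robot, and variables do not carry over. Pictures are saved under pics/ and viewed, at most 14 in all, crops included, and the job is handed in when it is done.

Besides the shell and the picture viewer there is one more tool, called after ">>>" as a command line: name --pt "numbers of a row" for each row, then --argument value for the rest. apply_moves: Moves the arm, as the interface text tells. Its arguments: {"type":"object","properties":{"jaw":{"type":"array"},"delta_pos":{"type":"array"},"spin":{"type":"array"},"squeeze":{"type":"number"}},"required":["jaw","delta_pos","spin"]}

```bash
ls; mkdir -p pics; python3 - <<'E'
from station import bot,cams
import cv2
print(bot.state())
for n in("scene","top","wrist"):
    c=cams.get_calibration(n);print(n,c)
    cv2.imwrite(f"pics/{n}0.png",cams.get_image(n)[:,:,::-1])
E
```

```text
pics
{'t': 0.0, 'joint_pos': array([ 1.02646987,  0.592109  ,  0.04829358,  1.60985187, -0.03334463,
        0.94273436, -0.03372177]), 'joint_velocities': array([-0.0006382 , -0.00016928,  0.00090995, -0.0001588 , -0.00012164,
        0.00071229, -0.00062684]), 'joint_efforts': array([ 7.79501061e-04, -5.48686767e+01,  1.54751837e+00, -1.98121691e+01,
        9.54230694e-03,  8.75260594e-03,  1.35966187e-05]), 'position': array([ 0.31551043, -0.65173803,  0.20623709]), 'tool_rot': array([-1.10889233e-03,  9.74697061e-01,  2.23526998e-01, -2.99903725e-04]), 'wrist_force': array([-0.55359788,  0.07135112, -0.58080085]), 'wrist_torque': array([ 0.02161327,  0.05139527, -0.00200817]), 'grasp_force': 0.0, 'width': 1.0023909274918155}
scene {'fovy': 57.55957059697463, 'cx': 318.3308736713544, 'cy': 198.9069192776768, 'dist_coeffs': array([-0.04221594,  0.        ,  0.        ,  0.        ,  0.        ]), 'eye': array([ 0.96188148, -0.05918757,  0.75218148]), 'attitude': array([0.78041718, 0.21760345, 0.16459982, 0.56258748])}
top {'fovy': 47.25319031293966, 'cx': 318.9248447057805, 'cy': 195.61644089037864, 'dist_coeffs': array([-0.03665714,  0.        ,  0.        ,  0.        ,  0.        ]), 'eye': array([0.3864321 , 0.09442453, 1.11375047]), 'attitude': array([-0.70359292, -0.05375001,  0.06209055,  0.70584184])}
wrist {'fovy': 58.28903563992001, 'cx': 320.1054031183186, 'cy': 195.1452214844198, 'dist_coeffs': array([-0.03825717,  0.        ,  0.        ,  0.        ,  0.        ]), 'eye': array([ 0.38452928, -0.61854154,  0.37201021]), 'attitude': array([ 0.83764403, -0.12905442,  0.08204388, -0.52437224])}
```

View pics/scene0.png

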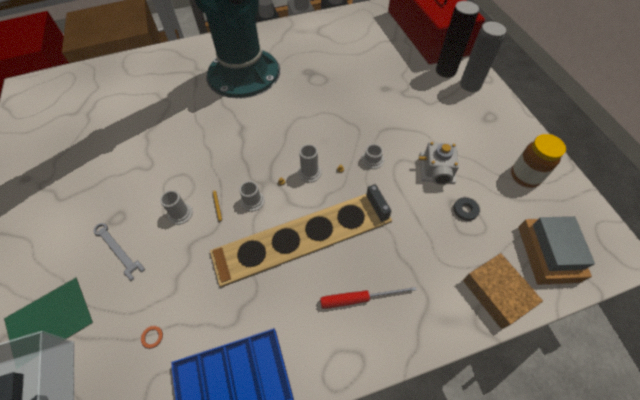

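View pics/top0.png

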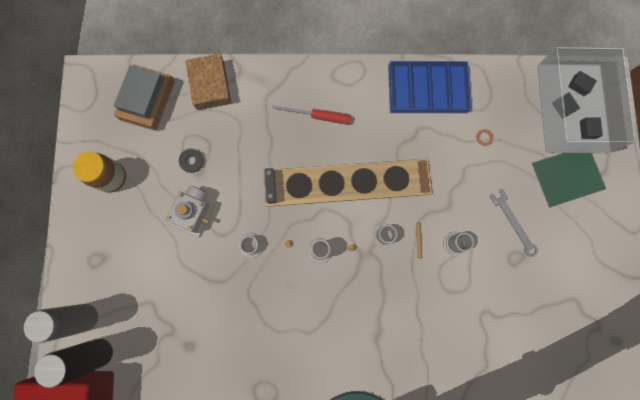

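The scene view shows the trumpets at about (374,155), (309,162), (250,195) and (175,207). In the top view they are at (250,244), (320,249), (387,233) and (459,242). The pads are at top u = 299 to 396, v ≈ 180. The steel block is at (270,185), next to the leftmost (+y) pad, and the carburettor is at (188,210).

```bash
cat > h.py <<'E'
import numpy as np,cv2
from scipy.spatial.transform import Rotation as R
def ray(c,uv):
    f=200/np.tan(np.radians(c["fovy"])/2)
    K=np.array([[f,0,c["cx"]],[0,f,c["cy"]],[0,0,1]])
    p=cv2.undistortPoints(np.array(uv,float).reshape(-1,1,2),K,np.array(c["dist_coeffs"])).reshape(-1,2)
    d=np.c_[p[:,0],-p[:,1],-np.ones(len(p))]
    q=c["attitude"];d=R.from_quat([q[1],q[2],q[3],q[0]]).apply(d)
    return np.array(c["eye"]),d/np.linalg.norm(d,axis=1)[:,None]
def plane(c,uv,z):
    e,d=ray(c,uv);return e+d*((z-e[2])/d[:,2])[:,None]
def tri(views):  # [(c,uv),...] one point -> point, rms miss
    A=np.zeros((3,3));b=np.zeros(3);L=[]
    for c,uv in views:
        e,d=ray(c,[uv]);P=np.eye(3)-np.outer(d[0],d[0]);A+=P;b+=P@e;L.append((P,e))
    x=np.linalg.solve(A,b);return x,np.sqrt(np.mean([np.sum((P@(x-e))**2) for P,e in L]))
def blobs(im,thr,lo,hi,roi):
    x0,y0,x1,y1=roi;g=im[y0:y1,x0:x1].max(2)
    n,l,s,ce=cv2.connectedComponentsWithStats((g<thr).astype(np.uint8))
    return [(ce[i]+[x0,y0],s[i,4]) for i in range(1,n) if lo<s[i,4]<hi]
E
python3 - <<'E'
import cv2,numpy as np
from h import *
from station import cams
t=cv2.imread('pics/top0.png');s=cv2.imread('pics/scene0.png')
ct,cs=cams.get_calibration("top"),cams.get_calibration("scene")
a=sorted([b[0] for b in blobs(t,60,200,900,(283,160,415,205))],key=lambda p:p[0])
b=sorted([b[0] for b in blobs(s,60,200,900,(230,195,368,275))],key=lambda p:-p[0])
print(len(a),len(b))
for p,q in zip(a,b): print(p.round(1),q.round(1),tri([(ct,p),(cs,q)]), plane(ct,[p],.016).round(4),plane(cs,[q],.016).round(4))
tt=[(250,244),(320,249),(387,233),(459,242)];ss=[(374,150),(309,151),(250,187),(173,198)]
for p,q in zip(tt,ss): print(tri([(ct,p),(cs,q)]))
A=cv2.resize(t[205:270,230:490],None,fx=3,fy=3,interpolation=cv2.INTER_CUBIC)
B=cv2.resize(s[135:230,150:400],(780,296),interpolation=cv2.INTER_CUBIC)
cv2.imwrite('pics/m1.png',np.vstack([A,B]))
E
```

```text
0 4
(array([0.4504166 , 0.24467973, 0.04130384]), np.float64(0.001954851856335195))
(array([0.4358565 , 0.08120875, 0.08505338]), np.float64(0.0012639637401799205))
(array([ 0.4731372 , -0.0735517 ,  0.06040014]), np.float64(0.0018012160111095402))
(array([ 0.45085677, -0.24182542,  0.06571995]), np.float64(0.0013882940161663653))
```

View pics/m1.png

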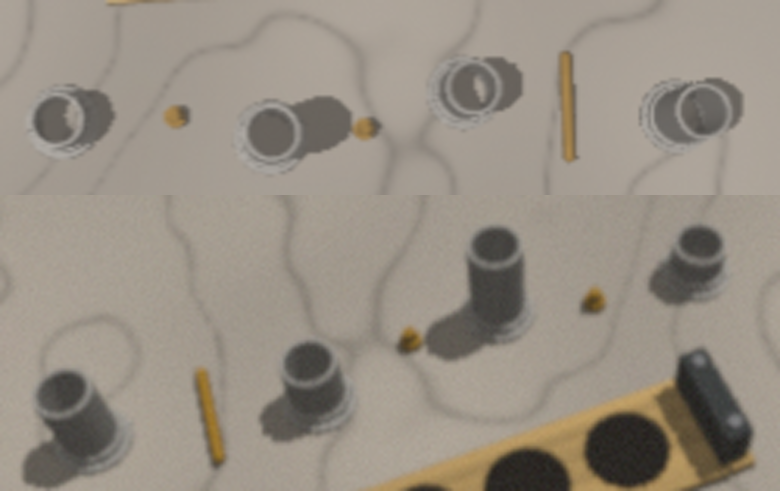

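View pics/wrist0.png

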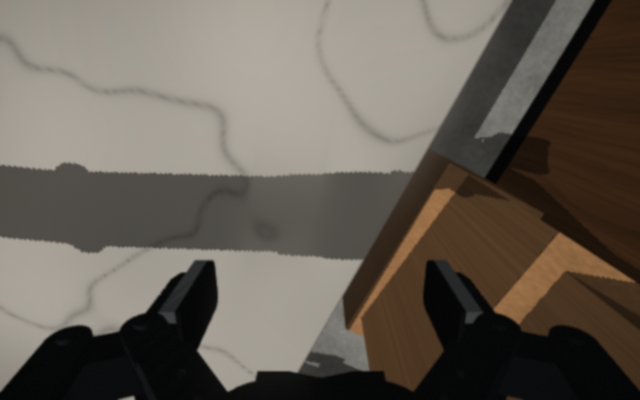

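The mosaic shows the rim centres. In the top view they are (249,243.3), (321,248.7), (387.3,234.3) and (465,241.3). In the scene view they are (373.7,151), (308.3,151.7), (249.4,188.8) and (170.8,198.8). By height they look like 40, 88, 56, 72 from +y to −y. The wrist picture shows only the bench edge.

```bash
python3 - <<'E'
import cv2,numpy as np
from h import *
from station import cams,bot
t=cv2.imread('pics/top0.png');s=cv2.imread('pics/scene0.png')
ct,cs,cw=[cams.get_calibration(n) for n in("top","scene","wrist")]
a=sorted([b[0] for b in blobs(t,75,200,900,(283,160,415,205))],key=lambda p:p[0])
b=sorted([b[0] for b in blobs(s,60,200,900,(230,195,368,275))],key=lambda p:-p[0])
print(len(a))
for q in b: print('scene',plane(cs,[q],.016).round(4))
for p,q in zip(a,b): print(tri([(ct,p),(cs,q)]), plane(ct,[p],.016).round(4))
tt=[(249,243.3),(321,248.7),(387.3,234.3),(465,241.3)];ss=[(373.7,151),(308.3,151.7),(249.4,188.8),(170.8,198.8)]
for p,q in zip(tt,ss): print(tri([(ct,p),(cs,q)]))
st=bot.state();q=st['tool_rot'];T=R.from_quat([q[1],q[2],q[3],q[0]])
q=cw['attitude'];C=R.from_quat([q[1],q[2],q[3],q[0]])
print(T.as_matrix().round(3),T.inv().apply(cw['eye']-st['position']).round(4));print((T.inv()*C).as_matrix().round(3))
E
```

```text
4
scene [[0.5967 0.1297 0.016 ]]
scene [[0.6022 0.0503 0.016 ]]
scene [[ 0.6079 -0.029   0.016 ]]
scene [[ 0.6137 -0.1085  0.016 ]]
(array([0.59485757, 0.13053269, 0.01230462]), np.float64(0.00012719701636950244)) [[0.5941 0.1303 0.016 ]]
(array([0.6003682 , 0.0508146 , 0.01226708]), np.float64(6.270760689058059e-05)) [[0.5996 0.0509 0.016 ]]
(array([ 0.60620835, -0.02902993,  0.01248813]), np.float64(0.00015474918744831653)) [[ 0.6055 -0.0288  0.016 ]]
(array([ 0.61210123, -0.10894126,  0.01270665]), np.float64(0.00019616522525233858)) [[ 0.6114 -0.1085  0.016 ]]
(array([0.45157302, 0.24571822, 0.03850752]), np.float64(0.00013485529707592337))
(array([0.43659415, 0.07908248, 0.08416189]), np.float64(0.0013986635452452516))
(array([ 0.47085575, -0.07593361,  0.05077181]), np.float64(0.0015877796683142415))
(array([ 0.45239007, -0.25040054,  0.06874062]), np.float64(0.0028699404839579957))
[[ 0.9    0.436 -0.001]
 [ 0.436 -0.9    0.002]
 [-0.    -0.002 -1.   ]] [ 0.0766 -0.0002 -0.1657]
[[ 0.001  0.953  0.302]
 [ 1.    -0.001 -0.   ]
 [ 0.     0.302 -0.953]]
```

>>> apply_moves --jaw '[8.5, 8.5, 8.5, 8.5, 8.5]' --pt "2.0 3.5 0" --pt "2.0 3.5 0" --pt "2.0 3.5 0" --pt "2.0 3.5 0" --pt "2.0 3.5 0" --spin '[0.12, 0.12, 0.12, 0.12, 0.12]'

```text
t: 0.57
position: [0.4163, -0.4757, 0.2072]
tool_rot: [-0.0, 0.864, 0.504, -0.0]
wrist_force: [0.6, -0.1, -1.1]
width: 0.993
grasp_force: 0.0
```

>>> apply_moves --jaw '[8.5, 8.5, 8.5, 8.5, 8.5]' --pt "2.0 3.5 0" --pt "2.0 3.5 0" --pt "2.0 3.5 0" --pt "2.0 3.5 0" --pt "2.0 3.5 0" --spin '[0.12, 0.12, 0.12, 0.12, 0.12]'

```text
t: 0.98
position: [0.5162, -0.3008, 0.2074]
tool_rot: [-0.0, 0.676, 0.737, -0.0]
wrist_force: [0.1, -0.2, -0.8]
width: 0.996
grasp_force: 0.0
```

>>> apply_moves --jaw '[8.5, 8.5, 8.5, 8.5, 8.5]' --pt "0 0 0" --pt "0 0 0" --pt "0 0 0" --pt "0 0 0" --pt "0 0 0" --spin '[0, 0, 0, 0, 0]'

```text
t: 1.4
position: [0.5147, -0.3045, 0.2072]
tool_rot: [-0.0, 0.68, 0.734, -0.001]
wrist_force: [-0.1, 0.8, 0.6]
width: 0.993
grasp_force: 0.0
```

```bash
cat > snap.py <<'E'
import sys,pickle,cv2
from station import bot,cams
n=sys.argv[1];s=bot.state();c=cams.get_calibration("wrist");im=cams.get_image("wrist")
cv2.imwrite(f"pics/{n}.png",im[:,:,::-1]);pickle.dump((s,c),open(f"pics/{n}.pkl","wb"))
print(round(float(s['t']),2),s['position'].round(4),s['tool_rot'].round(3),s['wrist_force'].round(1),round(float(s['width']),3),round(float(s['grasp_force']),1))
E
python3 snap.py w1
```

```text
1.4 [ 0.5147 -0.3045  0.2072] [-0.     0.68   0.734 -0.001] [-0.1  0.8  0.6] 0.993 0.0
```

View pics/w1.png

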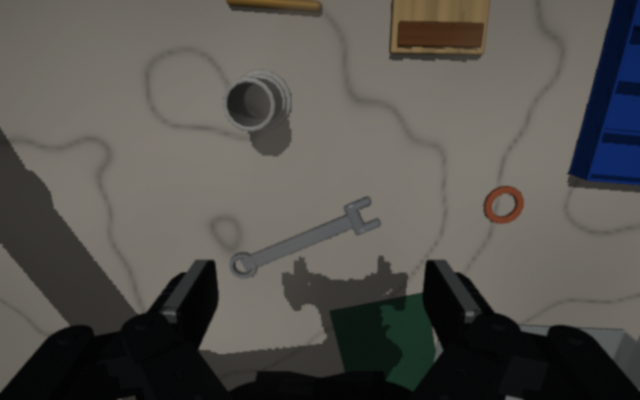

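The wrist picture shows T4's rim at about (251,104), with its shadow below it. The strip's wooden cap is at (440,35).

>>> apply_moves --jaw '[8.5, 8.5, 8.5, 8.5, 8.5]' --pt "0 3.3 0" --pt "0 3.3 0" --pt "0 3.4 0" --pt "0 0 0" --pt "0 0 0" --spin '[0, 0, 0, 0, 0]'

```text
t: 1.87
position: [0.5159, -0.201, 0.2076]
tool_rot: [-0.0, 0.677, 0.736, 0.0]
wrist_force: [0.6, -0.2, -0.1]
width: 0.995
grasp_force: 0.0
```

```bash
python3 snap.py w2
```

```text
1.87 [ 0.5159 -0.201   0.2076] [-0.     0.677  0.736  0.   ] [ 0.6 -0.2 -0.1] 0.995 0.0
```

>>> apply_moves --jaw '[8.5, 8.5, 8.5, 8.5, 8.5]' --pt "0 3.3 0" --pt "0 3.3 0" --pt "0 3.4 0" --pt "0 0 0" --pt "0 0 0" --spin '[0, 0, 0, 0, 0]'

```text
t: 2.33
position: [0.5163, -0.1025, 0.2076]
tool_rot: [0.0, 0.678, 0.735, 0.0]
wrist_force: [1.6, -0.8, 0.5]
width: 0.994
grasp_force: 0.0
```

```bash
python3 snap.py w3
```

```text
2.33 [ 0.5163 -0.1025  0.2076] [0.    0.678 0.735 0.   ] [ 1.6 -0.8  0.5] 0.994 0.0
```

>>> apply_moves --jaw '[8.5, 8.5, 8.5, 8.5, 8.5]' --pt "0 3.3 0" --pt "0 3.3 0" --pt "0 3.4 0" --pt "0 0 0" --pt "0 0 0" --spin '[0, 0, 0, 0, 0]'

```text
t: 2.8
position: [0.5165, -0.003, 0.2075]
tool_rot: [0.0, 0.678, 0.735, 0.0]
wrist_force: [-0.0, -0.5, -0.4]
width: 0.992
grasp_force: 0.0
```

```bash
python3 snap.py w4
```

```text
2.8 [ 0.5165 -0.003   0.2075] [0.    0.678 0.735 0.   ] [-0.  -0.5 -0.4] 0.992 0.0
```

>>> apply_moves --jaw '[8.5, 8.5, 8.5, 8.5, 8.5]' --pt "0 3.3 0" --pt "0 3.3 0" --pt "0 3.4 0" --pt "0 0 0" --pt "0 0 0" --spin '[0, 0, 0, 0, 0]'

```text
t: 3.27
position: [0.5166, 0.0968, 0.2074]
tool_rot: [0.0, 0.678, 0.735, -0.0]
wrist_force: [0.5, -0.4, -0.5]
width: 0.995
grasp_force: 0.0
```

```bash
python3 snap.py w5
```

```text
3.27 [0.5166 0.0968 0.2074] [ 0.     0.678  0.735 -0.   ] [ 0.5 -0.4 -0.5] 0.995 0.0
```

>>> apply_moves --jaw '[8.5, 8.5, 8.5, 8.5, 8.5]' --pt "0 3.3 0" --pt "0 3.3 0" --pt "0 3.4 0" --pt "0 0 0" --pt "0 0 0" --spin '[0, 0, 0, 0, 0]'

```text
t: 3.73
position: [0.5166, 0.1966, 0.2072]
tool_rot: [0.0, 0.678, 0.735, -0.0]
wrist_force: [0.5, -1.0, -0.2]
width: 0.994
grasp_force: 0.0
```

```bash
python3 snap.py w6; python3 - <<'E'
import cv2,numpy as np
I=[cv2.resize(cv2.imread(f'pics/w{i}.png')[:280],(400,175),interpolation=cv2.INTER_AREA) for i in(2,3,4,5,6)]
I.append(I[0]*0)
cv2.imwrite('pics/m2.png',np.vstack([np.hstack(I[i:i+2]) for i in(0,2,4)]))
E
```

```text
3.73 [0.5166 0.1966 0.2072] [ 0.     0.678  0.735 -0.   ] [ 0.5 -1.  -0.2] 0.994 0.0
```

View pics/m2.png

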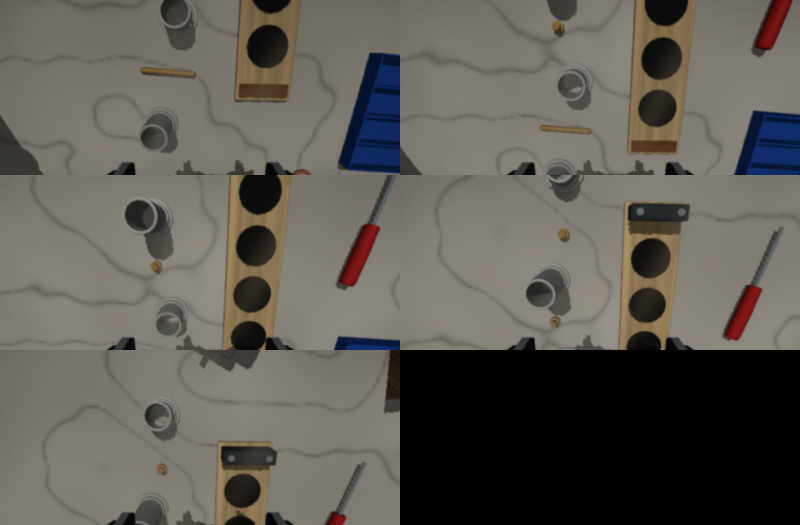

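All four trumpets, the pads and the block are visible in the wrist sweep. Full-frame rims: w1 T4 (251,104); w2 T4 (246,219) and T3 (280,19); w3 T3 (275,136); w4 T3 (270,237) and T2 (226,64); w5 T2 (224,189); w6 T1 (251,104).

```bash
cat >> h.py <<'E'
import pickle
def load(n): 
    s,c=pickle.load(open(f'pics/{n}.pkl','rb'));return s,c,cv2.imread(f'pics/{n}.png')
def rim(im,p,r):   # bright rim ridge of mean radius ~r px about p -> refined ellipse centre
    g=cv2.GaussianBlur(im,(3,3),0).max(2).astype(np.float32);p=np.array(p,float);k=8
    for it in range(4):
        w=1.35*r;P=cv2.warpPolar(g,(int(w*k),180),tuple(p),w,cv2.INTER_CUBIC)
        lo,hi=(.65,1.35) if it<2 else (.85,1.15)
        a,b=int(lo*r*k),min(int(hi*r*k),P.shape[1]);rr=(P[:,a:b].argmax(1)+a)/k
        th=np.arange(180)*np.pi/90;q=np.c_[p[0]+rr*np.cos(th),p[1]+rr*np.sin(th)].astype(np.float32)
        m=np.abs(rr-np.median(rr))<.12*r
        e=cv2.fitEllipseAMS(q[m]);p=np.array(e[0])
        r=sum(e[1])/4
    return p,e[1],m.sum()
E
cat > m.py <<'E'
from h import *
from station import cams
D={n:load(n) for n in('w1','w2','w3','w4','w5','w6')}
f=358.6
obs={4:[('w1',(251,104)),('w2',(246,219))],3:[('w3',(275,136)),('w4',(270,237))],2:[('w4',(226,64)),('w5',(224,189))],1:[('w6',(251,104))]}
z={4:.07,3:.053,2:.086,1:.04}
for k,v in obs.items():
    V=[]
    for n,p in v:
        s,c,im=D[n];X=plane(c,[p],z[k])[0];r=f*.020/np.linalg.norm(X-c['eye'])
        q,ax,m=rim(im,p,r);V.append((c,q));print(k,n,q.round(1),np.round(ax,1),round(2*r,1),m,plane(c,[q],{4:.072,3:.056,2:.088,1:.04}[k])[0].round(4))
    if len(V)>1: print('  tri',tri(V)[0].round(4),tri(V)[1].round(5))
P={}
for n,(s,c,im) in D.items():
    for b,a in blobs(im,50,1000,5500,(330,0,480,270)):
        if a>1800 and b[1]>33: P.setdefault(round((.1305-plane(c,[b],.016)[0][1])/.08),[]).append((n,c,b,a))
for k in sorted(P):
    for n,c,b,a in P[k]: print(k,n,b.round(1),a,plane(c,[b],.016)[0].round(4))
    if len(P[k])>1: print('  tri',[x.round(4) for x in tri([(c,b) for _,c,b,_ in P[k]])])
E
python3 m.py
```

```text
4 w1 [257.6 104. ] [75.8 77.8] 46.5 115 [ 0.4582 -0.2487  0.072 ]
4 w2 [249.4 212.5] [82.3 84.2] 43.1 124 [ 0.4549 -0.2407  0.072 ]
  tri [ 0.4522 -0.2505  0.0466] 0.00181
3 w3 [277.1 141.3] [73.3 77. ] 44.0 155 [ 0.4754 -0.0789  0.056 ]
3 w4 [269.8 234.4] [72.  73.2] 40.5 137 [ 0.4728 -0.0696  0.056 ]
  tri [ 0.4704 -0.0844  0.0232] 0.00146
2 w4 [220.9  65.2] [55.2 57.3] 48.4 160 [0.4341 0.0802 0.088 ]
2 w5 [220.2 189.2] [50.3 55.8] 46.3 109 [0.4338 0.0821 0.088 ]
  tri [0.4324 0.0803 0.0823] 0.00019
1 w6 [250. 105.] [43.5 45.4] 42.3 158 [0.448  0.2485 0.04  ]
-1 w5 [409.1  59.9] 2099 [0.5915 0.2005 0.016 ]
0 w5 [399.3 131.9] 2815 [0.5918 0.1329 0.016 ]
0 w6 [387.4 225. ] 2341 [0.5935 0.1331 0.016 ]
  tri [array([0.5929, 0.1328, 0.0151]), np.float64(0.0008)]
1 w4 [408.2 112.2] 2989 [0.5977 0.0529 0.016 ]
1 w5 [395. 208.] 2414 [0.599  0.0531 0.016 ]
  tri [array([0.5986, 0.0528, 0.0151]), np.float64(0.0007)]
2 w3 [417.8  92.8] 3267 [ 0.6039 -0.0275  0.016 ]
2 w4 [402.9 190.7] 2533 [ 0.6045 -0.027   0.016 ]
  tri [array([ 0.6047, -0.0275,  0.014 ]), np.float64(0.0003)]
3 w2 [427.4  73.6] 3456 [ 0.6096 -0.1075  0.016 ]
3 w3 [411.4 172.9] 2654 [ 0.6101 -0.1067  0.016 ]
  tri [array([ 0.6106, -0.1073,  0.0133]), np.float64(0.0002)]
```

```bash
sed -i 's/lo,hi=.*/lo,hi=(.75,1.25) if it<2 else (.85,1.15)/; s/^        r=sum(e\[1\])\/4$//; s/m=np.abs(rr-np.median(rr))<.12\*r/m=np.abs(rr-r)<.14*r/' h.py
sed -i "s/4:\[('w1',(251,104)),('w2',(246,219))\]/4:[('w1',(251,104)),('w2',(246,217))]/" m.py
python3 m.py | head -11
python3 - <<'E'
import cv2,numpy as np
o=[]
for n,(x,y) in [('w1',(251,104)),('w2',(246,217)),('w3',(275,136)),('w4',(270,237)),('w4',(226,64)),('w5',(224,189))]:
    o.append(cv2.resize(cv2.imread(f'pics/{n}.png')[y-40:y+40,x-40:x+40],(260,260),interpolation=cv2.INTER_CUBIC))
cv2.imwrite('pics/m3.png',np.vstack([np.hstack(o[:3]),np.hstack(o[3:])]))
E
```

```text
4 w1 [247.6 103.3] [47.3 50.7] 46.5 126 [ 0.4501 -0.2488  0.072 ]
4 w2 [233.  218.3] [45.  46.7] 43.2 158 [ 0.4403 -0.2476  0.072 ]
  tri [ 0.4448 -0.2485  0.07  ] 0.00488
3 w3 [270.5 137.4] [44.5 48. ] 44.0 124 [ 0.4694 -0.0759  0.056 ]
3 w4 [265.9 242.2] [41.5 43. ] 40.5 129 [ 0.4693 -0.0781  0.056 ]
  tri [ 0.4703 -0.0748  0.063 ] 3e-05
2 w4 [222.5  63.8] [51.9 55.8] 48.4 123 [0.4353 0.0812 0.088 ]
2 w5 [220.9 192.3] [49.  49.6] 46.3 165 [0.4344 0.0795 0.088 ]
  tri [0.4361 0.0811 0.0929] 0.00045
1 w6 [249.9 105. ] [43.3 45.4] 42.3 165 [0.448  0.2486 0.04  ]
-1 w5 [409.1  59.9] 2099 [0.5915 0.2005 0.016 ]
```

View pics/m3.png

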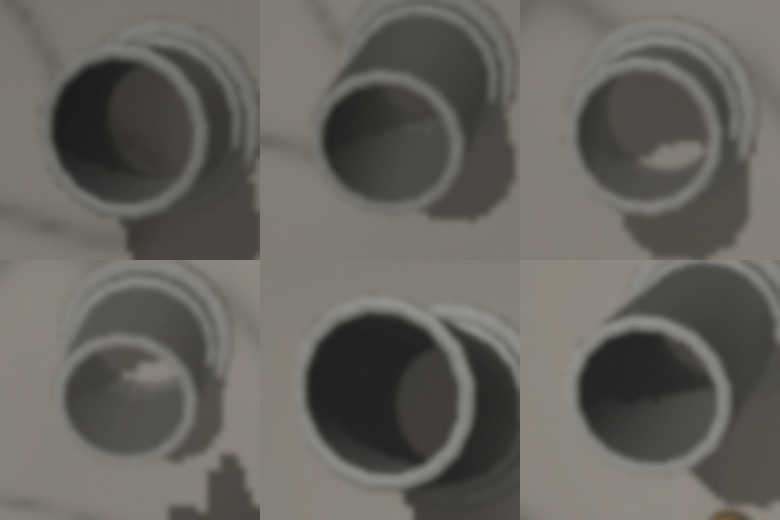

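The crops show clean rims. Read by eye, the centres are: w1 T4 (250.4,104.0), w2 T4 (246.3,220.4), w3 T3 (273.8,137.8), w4 T3 (269.4,239.2), w4 T2 (225.4,65.2) and w5 T2 (224,190.2). The bench is warm-toned, so the ridge fit should use the blue/min channel.

```bash
sed -i 's/(3,3),0).max(2)/(3,3),0).min(2)/' h.py
python3 - <<'E'
s=open('m.py').read()
for a,b in [("(251,104)),('w2',(246,217)","(250.4,104)),('w2',(246.3,220.4)"),("(275,136)","(273.8,137.8)"),("(270,237)","(269.4,239.2)"),("(226,64)","(225.4,65.2)"),("(224,189)","(224,190.2)")]: s=s.replace(a,b)
open('m.py','w').write(s)
E
python3 m.py | head -10
```

```text
4 w1 [247.3 103.4] [48.2 50.6] 46.5 142 [ 0.4498 -0.2489  0.072 ]
4 w2 [243.1 222.6] [43.8 45.8] 43.1 149 [ 0.4494 -0.2509  0.072 ]
  tri [ 0.4507 -0.2485  0.0777] 0.00018
3 w3 [271.7 137.1] [44.1 45.7] 43.9 174 [ 0.4705 -0.0756  0.056 ]
3 w4 [266.9 241.5] [40.4 41.3] 40.3 171 [ 0.4703 -0.0773  0.056 ]
  tri [ 0.4711 -0.0748  0.0614] 8e-05
2 w4 [222.7  63.9] [51.6 55.8] 48.4 136 [0.4355 0.0812 0.088 ]
2 w5 [221.9 190.8] [45.8 48.3] 46.2 170 [0.4353 0.0808 0.088 ]
  tri [0.4356 0.0812 0.089 ] 0.00012
1 w6 [250.2 105. ] [42.9 45.7] 42.3 180 [0.4482 0.2486 0.04  ]
```

```bash
sed -i 's/g=cv2.GaussianBlur(im,(3,3),0).min(2).astype(np.float32)/h=cv2.GaussianBlur(im,(3,3),0).astype(np.float32);g=2.5*h[...,0]-1.5*h[...,2]/' h.py
python3 m.py | head -10
```

```text
4 w1 [247.7 103.4] [47.5 50.3] 46.5 180 [ 0.4502 -0.2489  0.072 ]
4 w2 [243.8 220.8] [41.4 43.9] 43.1 180 [ 0.4501 -0.2491  0.072 ]
  tri [ 0.4503 -0.2488  0.0728] 8e-05
3 w3 [271.9 137. ] [43.8 45.8] 43.9 178 [ 0.4706 -0.0755  0.056 ]
3 w4 [267.3 239.9] [37.3 40.9] 40.3 180 [ 0.4706 -0.0757  0.056 ]
  tri [ 0.4707 -0.0754  0.0566] 1e-05
2 w4 [222.9  64. ] [51.4 55.6] 48.4 139 [0.4356 0.0811 0.088 ]
2 w5 [222.3 190.4] [44.5 48.4] 46.2 180 [0.4355 0.0813 0.088 ]
  tri [0.4355 0.0812 0.0877] 4e-05
1 w6 [250.3 105. ] [42.7 45.8] 42.3 180 [0.4483 0.2486 0.04  ]
```

T4, T3 and T2 triangulate to tops at 72.8, 56.6 and 87.7 mm, with misses under 0.1 mm. T1 is therefore the 40 mm one. I'm moving over T1 now and will take its second view on the way.

>>> apply_moves --jaw '[8.5, 8.5, 8.5, 8.5, 8.5]' --pt "-2.3 1.7 -1.9" --pt "-2.3 1.7 -1.9" --pt "-2.2 1.8 -1.9" --pt "0 0 0" --pt "0 0 0" --spin '[0, 0, 0, 0, 0]'

```text
t: 4.2
position: [0.4468, 0.2467, 0.1493]
tool_rot: [0.0, 0.679, 0.735, -0.002]
wrist_force: [0.1, 0.3, 0.1]
width: 0.993
grasp_force: 0.0
```

```bash
python3 snap.py w7; cat > m2.py <<'E'
from h import *
import sys
from station import bot
# usage: m2.py view z ; finds rim near the TCP axis at rim height z
def proj(c,X):
    q=c['attitude'];C=R.from_quat([q[1],q[2],q[3],q[0]]);d=C.inv().apply(np.array(X)-c['eye'])
    f=200/np.tan(np.radians(c['fovy'])/2);return np.array([c['cx']+f*d[0]/-d[2],c['cy']-f*d[1]/-d[2]])
def locate(n,X):
    s,c,im=load(n);r=358.6*.020/np.linalg.norm(np.array(X)-c['eye']);p=proj(c,X)
    q,ax,m=rim(im,p,r);return c,q,ax,m,2*r
if __name__=='__main__':
    X=[float(v) for v in sys.argv[2:5]];c,q,ax,m,d=locate(sys.argv[1],X)
    print(q.round(1),np.round(ax,1),round(d,1),m,plane(c,[q],X[2])[0].round(4))
E
python3 - <<'E'
from m2 import *
print(bot.tip_reach)
V=[]
for n in('w6','w7'):
    c,q,ax,m,d=locate(n,[.4483,.2486,.04]);V.append((c,q));print(n,q.round(1),np.round(ax,1),round(d,1),m,plane(c,[q],.04)[0].round(4))
print([x.round(4) for x in tri(V)])
E
```

```text
4.2 [0.4468 0.2467 0.1493] [ 0.     0.679  0.735 -0.002] [0.1 0.3 0.1] 0.993 0.0
0.014
w6 [250.3 104.9] [42.8 45.9] 42.3 180 [0.4483 0.2486 0.04  ]
w7 [323.1 180.6] [47.4 50.7] 50.3 176 [0.448  0.2487 0.04  ]
[array([0.4481, 0.2485, 0.0389]), np.float64(0.0001)]
```

View pics/w7.png

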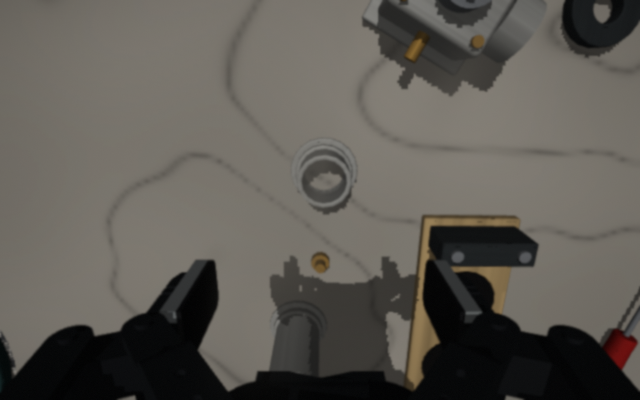

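T1's rim is at about (325,182), centred between the fingers. Its top triangulates to 38.9 mm. The carburettor is well clear at the top. Next I descend and grip.

>>> apply_moves --jaw '[8.5, 8.5, 8.5, 8.5, 8.5]' --pt "0.1 0.2 -3.5" --pt "0 0 -3.5" --pt "0 0 -3.5" --pt "0 0 -1.6" --pt "0 0 0" --spin '[0, 0, 0, 0, 0]'

```text
t: 4.67
position: [0.4494, 0.2476, 0.0267]
tool_rot: [0.0, 0.68, 0.733, -0.003]
wrist_force: [-0.4, -0.8, 0.4]
width: 0.994
grasp_force: 0.0
```

>>> apply_moves --jaw '[4.0, 4.0, 4.0, 4.0, 4.0]' --pt "0 0 0" --pt "0 0 0" --pt "0 0 0" --pt "0 0 0" --pt "0 0 0" --spin '[0, 0, 0, 0, 0]' --squeeze 40

```text
t: 5.08
position: [0.4498, 0.2517, 0.0306]
tool_rot: [0.0, 0.678, 0.735, 0.001]
wrist_force: [0.4, -0.7, 0.1]
width: 0.467
grasp_force: 0.0
```

>>> apply_moves --jaw '[4.0, 4.0, 4.0, 4.0, 4.0]' --pt "0 0 0" --pt "0 0 0" --pt "0 0 0" --pt "0 0 0" --pt "0 0 0" --spin '[0, 0, 0, 0, 0]'

```text
t: 5.5
position: [0.4488, 0.2515, 0.0294]
tool_rot: [-0.0, 0.678, 0.735, -0.0]
wrist_force: [-0.1, -0.2, -0.2]
width: 0.468
grasp_force: 0.0
```

```bash
python3 snap.py w8
```

```text
5.5 [0.4488 0.2515 0.0294] [-0.     0.678  0.735 -0.   ] [-0.1 -0.2 -0.2] 0.468 0.0
```

View pics/w8.png

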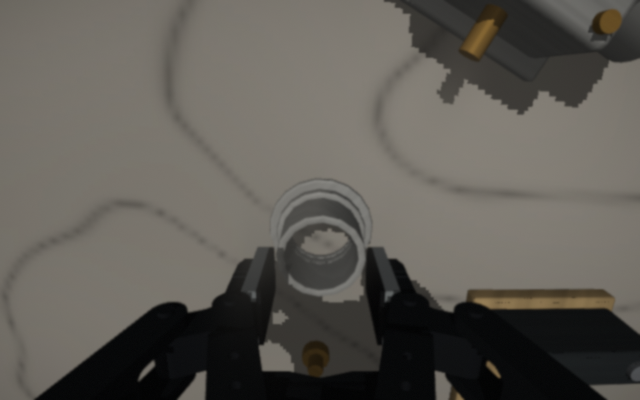

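The fingers stopped at the commanded 4.0 cm with no grip force and gaps beside the tube (rim about 280–367, fingers at 272 and 370). The jaw scale is not the true gap, so I'll close further.

>>> apply_moves --jaw '[2.5, 2.5, 2.5, 2.5, 2.5]' --pt "0 -0.2 0" --pt "0 0 0" --pt "0 0 0" --pt "0 0 0" --pt "0 0 0" --spin '[0, 0, 0, 0, 0]' --squeeze 40

```text
t: 5.97
position: [0.4489, 0.2494, 0.0294]
tool_rot: [-0.0, 0.678, 0.735, -0.0]
wrist_force: [0.1, 0.6, -0.4]
width: 0.294
grasp_force: 0.0
```

```bash
python3 snap.py w9; python3 -c "
import cv2;im=cv2.imread('pics/w9.png');cv2.imwrite('pics/w9c.png',cv2.resize(im[140:340,200:440],(720,600),interpolation=cv2.INTER_CUBIC))"
```

```text
5.97 [0.4489 0.2494 0.0294] [-0.     0.678  0.735 -0.   ] [ 0.1  0.6 -0.4] 0.294 0.0
```

View pics/w9c.png

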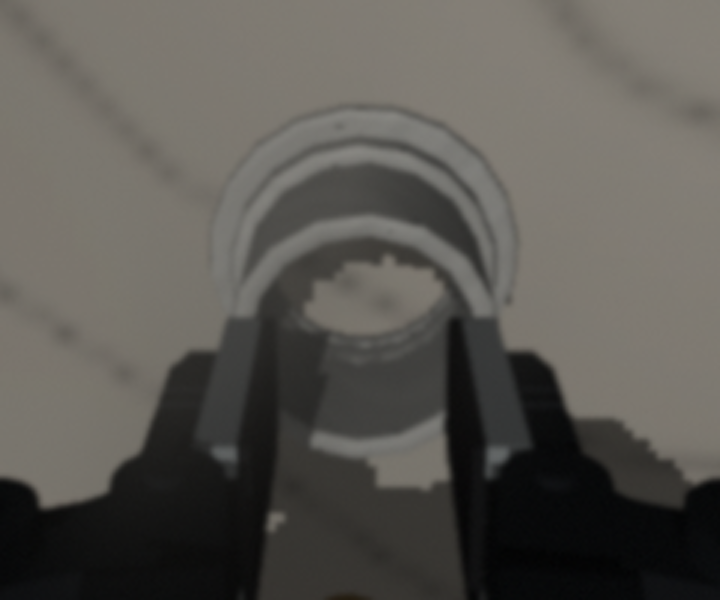

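The fingers hide the rim, so their tips are still above it. From the pictures, the tips stand about 30 mm behind where the text puts them relative to the TCP. I'll open, go 2.5 cm lower and close again; this is safe because the tips are above z = 0.04 now.

>>> apply_moves --jaw '[8.5, 8.5, 8.5, 8.5, 8.5]' --pt "0 0 0" --pt "0 0 0" --pt "0 0 0" --pt "0 0 0" --pt "0 0 0" --spin '[0, 0, 0, 0, 0]'

```text
t: 6.43
position: [0.4489, 0.2494, 0.0294]
tool_rot: [0.0, 0.678, 0.735, -0.0]
wrist_force: [0.3, 0.1, 0.5]
width: 0.973
grasp_force: 0.0
```

>>> apply_moves --jaw '[8.5, 8.5, 8.5, 8.5, 8.5]' --pt "0 0 -0.7" --pt "0 0 -0.6" --pt "0 0 -0.6" --pt "0 0 -0.6" --pt "0 0 0" --spin '[0, 0, 0, 0, 0]'

```text
t: 6.85
position: [0.448, 0.2489, 0.0029]
tool_rot: [-0.0, 0.678, 0.735, -0.001]
wrist_force: [-1.2, 0.2, 0.2]
width: 0.995
grasp_force: 0.0
```

>>> apply_moves --jaw '[3.5, 3.5, 3.5, 3.5, 3.5]' --pt "0 0 0" --pt "0 0 0" --pt "0 0 0" --pt "0 0 0" --pt "0 0 0" --spin '[0, 0, 0, 0, 0]' --squeeze 40

```text
t: 7.27
position: [0.4491, 0.2496, 0.0051]
tool_rot: [0.0, 0.678, 0.735, 0.0]
wrist_force: [-1.0, 0.2, 4.0]
width: 0.49
grasp_force: 40.0
```

```bash
python3 snap.py w10;  python3 -c "
import cv2,numpy as np
from station import cams
im=cv2.imread('pics/w10.png');s=cams.get_image('scene')[:,:,::-1];cv2.imwrite('pics/scene1.png',s)
a=cv2.resize(im[140:400,200:440],(369,400));b=cv2.resize(s[80:230,300:450],(400,400),interpolation=cv2.INTER_CUBIC)
cv2.imwrite('pics/m4.png',np.hstack([a,b]))"
```

```text
7.27 [0.4491 0.2496 0.0051] [0.    0.678 0.735 0.   ] [-1.   0.2  4. ] 0.49 40.0
```

View pics/m4.png

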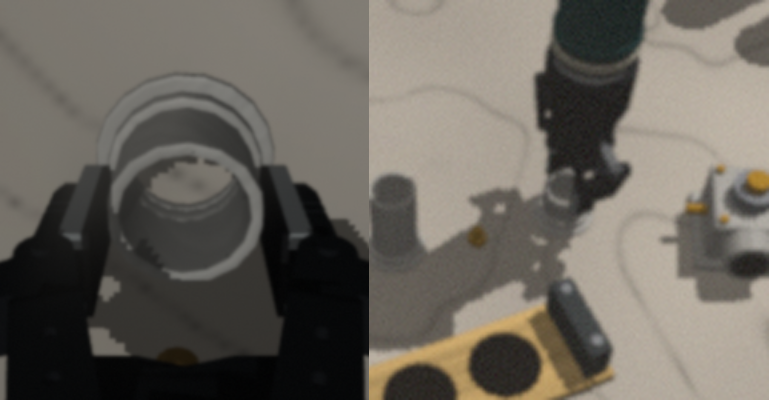

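It is gripped at 40 N, with the rim at about (187,212) in the left crop. The fingertips overlap the rim by only about 4 mm, so I'll regrip 1.1 cm deeper and then lift.

>>> apply_moves --jaw '[7.0, 7.0, 7.0, 7.0, 7.0]' --pt "0 0 0" --pt "0 0 0" --pt "0 0 0" --pt "0 0 -0.6" --pt "0 0 -0.5" --spin '[0, 0, 0, 0, 0]'

```text
t: 7.78
position: [0.449, 0.2495, -0.007]
tool_rot: [0.0, 0.678, 0.735, 0.0]
wrist_force: [0.2, -0.5, -0.1]
width: 0.817
grasp_force: 0.0
```

>>> apply_moves --jaw '[3.5, 3.5, 3.5, 3.5, 3.5]' --pt "0 0 0" --pt "0 0 0" --pt "0 0 0" --pt "0 0 0" --pt "0 0 0" --spin '[0, 0, 0, 0, 0]' --squeeze 40

```text
t: 8.2
position: [0.4489, 0.2494, -0.0066]
tool_rot: [-0.0, 0.678, 0.735, 0.0]
wrist_force: [-0.4, 0.2, -1.0]
width: 0.506
grasp_force: 40.6
```

```bash
python3 snap.py w11; python3 m2.py w11 .449 .2486 .04
```

```text
8.2 [ 0.4489  0.2494 -0.0066] [-0.     0.678  0.735  0.   ] [-0.4  0.2 -1. ] 0.506 40.6
[318.8 292.9] [ 90.5 101.2] 100.8 179 [0.4477 0.2497 0.04  ]
```

>>> apply_moves --jaw '[3.5, 3.5, 3.5, 3.5, 3.5]' --pt "0 0 1.5" --pt "0 0 2.5" --pt "0 0 2.5" --pt "0 0 2.5" --pt "0 0 0" --spin '[0, 0, 0, 0, 0]'

```text
t: 8.67
position: [0.4513, 0.2511, 0.0872]
tool_rot: [0.001, 0.678, 0.735, 0.004]
wrist_force: [0.6, 0.2, -0.2]
width: 0.501
grasp_force: 40.9
```

>>> apply_moves --jaw '[3.5, 3.5, 3.5, 3.5, 3.5]' --pt "2.9 -2.3 0" --pt "2.9 -2.4 0" --pt "2.9 -2.3 0" --pt "2.9 -2.4 0" --pt "2.9 -2.3 0" --spin '[0, 0, 0, 0, 0]'

```text
t: 9.08
position: [0.5946, 0.1305, 0.0828]
tool_rot: [-0.0, 0.678, 0.735, -0.001]
wrist_force: [-0.2, 1.3, -0.8]
width: 0.497
grasp_force: 40.9
```

>>> apply_moves --jaw '[3.5, 3.5, 3.5, 3.5, 3.5]' --pt "0 0 -2.0" --pt "0 0 -2.0" --pt "0 0 0" --pt "0 0 0" --pt "0 0 0" --spin '[0, 0, 0, 0, 0]'

```text
t: 9.5
position: [0.5935, 0.1332, 0.0436]
tool_rot: [-0.0, 0.678, 0.735, 0.0]
wrist_force: [0.7, -0.5, -0.8]
width: 0.5
grasp_force: 40.9
```

```bash
python3 snap.py w12; cp pics/w12.png pics/w12v.png
```

```text
9.5 [0.5935 0.1332 0.0436] [-0.     0.678  0.735  0.   ] [ 0.7 -0.5 -0.8] 0.5 40.9
```

View pics/w12v.png

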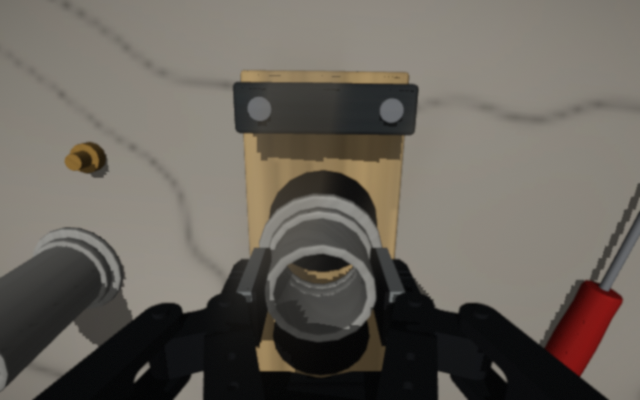

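T1 is held 34 mm above the pad. Laterally the pad centre is at u ≈ 323 and the trumpet at u ≈ 320, so I can lower and release.

>>> apply_moves --jaw '[3.5, 3.5, 3.5, 3.5, 3.5]' --pt "0.1 0 -1.2" --pt "0 0 -1.2" --pt "0 0 -0.6" --pt "0 0 -0.3" --pt "0 0 0" --spin '[0, 0, 0, 0, 0]'

```text
t: 9.97
position: [0.5942, 0.1324, 0.0096]
tool_rot: [-0.0, 0.678, 0.735, -0.001]
wrist_force: [-0.0, -0.4, -1.3]
width: 0.5
grasp_force: 41.0
```

>>> apply_moves --jaw '[3.5, 3.5, 3.5, 3.5, 3.5]' --pt "0 0 -0.1" --pt "0 0 0" --pt "0 0 0" --pt "0 0 0" --pt "0 0 0" --spin '[0, 0, 0, 0, 0]'

```text
t: 10.38
position: [0.5949, 0.1323, 0.0094]
tool_rot: [0.0, 0.678, 0.735, 0.0]
wrist_force: [-0.6, 1.7, -0.6]
width: 0.499
grasp_force: 41.0
```

>>> apply_moves --jaw '[3.5, 3.5, 3.5, 7.0, 7.0]' --pt "0 0 -0.1" --pt "0 0 0" --pt "0 0 0" --pt "0 0 0" --pt "0 0 0" --spin '[0, 0, 0, 0, 0]'

```text
t: 10.8
position: [0.5951, 0.1325, 0.0086]
tool_rot: [0.0, 0.678, 0.735, 0.0]
wrist_force: [-0.1, -0.0, -1.0]
width: 0.768
grasp_force: 0.0
```

>>> apply_moves --jaw '[7.0, 7.0, 8.5, 8.5, 8.5]' --pt "0 0 0" --pt "0 0 0.5" --pt "0 0 2.0" --pt "0 -3.0 3.0" --pt "0 -3.0 3.0" --spin '[0, 0, 0, 0, 0]'

```text
t: 11.22
position: [0.5942, 0.0759, 0.0929]
tool_rot: [-0.001, 0.676, 0.737, 0.0]
wrist_force: [0.2, -1.3, -0.5]
width: 0.992
grasp_force: 0.0
```

>>> apply_moves --jaw '[8.5, 8.5, 8.5, 8.5, 8.5]' --pt "0 0 2.0" --pt "0 0 2.0" --pt "0 0 0" --pt "0 0 0" --pt "0 0 0" --spin '[0, 0, 0, 0, 0]'

```text
t: 11.63
position: [0.5943, 0.0735, 0.1319]
tool_rot: [-0.0, 0.678, 0.735, -0.0]
wrist_force: [-0.5, 0.1, 0.1]
width: 0.995
grasp_force: 0.0
```

```bash
python3 snap.py w13; python3 m2.py w13 .594 .133 .056
```

```text
11.63 [0.5943 0.0735 0.1319] [-0.     0.678  0.735 -0.   ] [-0.5  0.1  0.1] 0.995 0.0
[327.7 111.2] [59.3 62.9] 59.2 179 [0.5938 0.1324 0.056 ]
```

View pics/w13.png

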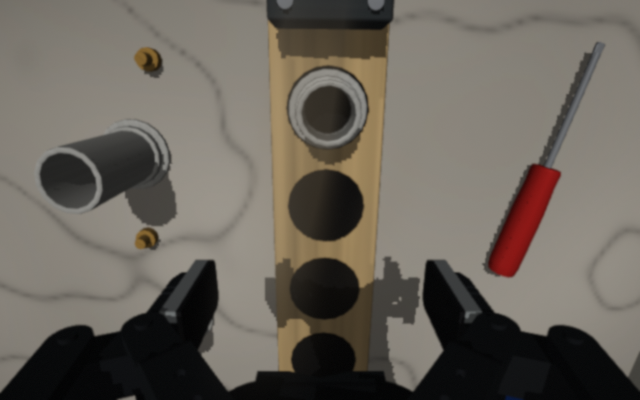

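T1 stands on its pad, with its rim at about (328,110). Pads b and c are at about (326,205) and (324,288). I'll measure those pads again from here to check the offset.

```bash
python3 - <<'E'
from m2 import *
s,c,im=load('w13')
for b,a in blobs(im,45,800,8000,(280,165,375,330)): print(b.round(1),a,plane(c,[b],.016)[0].round(4))
# trumpet foot/rim: extrapolate row
b=np.array([plane(c,[x],.016)[0][:2] for x,a in blobs(im,45,800,8000,(280,165,375,330))])
if len(b)==2: print('pad a est',(2*b[0]-b[1]).round(4))
E
```

```text
[337.5 207.2] 2430 [0.6097 0.0522 0.016 ]
[324.4 288.9] 3226 [ 0.6055 -0.0265  0.016 ]
pad a est [0.6139 0.1309]
```

```bash
python3 - <<'E'
from m2 import *
s,c,im=load('w13')
for t in (50,55,60,65):
  g=(im.max(2)<t).astype(np.uint8);g[:, :270]=0;g[:,380:]=0;g[:165]=0;g[345:]=0
  cs,_=cv2.findContours(g,cv2.RETR_EXTERNAL,cv2.CHAIN_APPROX_NONE)
  for k in cs:
    if cv2.contourArea(k)>1500:
      e=cv2.fitEllipse(cv2.convexHull(k));print(t,np.round(e[0],1),np.round(e[1],1),plane(c,[e[0]],.016)[0].round(4))
E
```

```text
50 [324.3 288.9] [60.7 68.8] [ 0.6055 -0.0265  0.016 ]
50 [332.6 206.6] [56.3 72.4] [0.6056 0.0524 0.016 ]
55 [324.3 289. ] [61.1 69.3] [ 0.6054 -0.0265  0.016 ]
55 [328.2 205.3] [67.  70.9] [0.6019 0.0533 0.016 ]
60 [324.2 289. ] [62.  69.8] [ 0.6053 -0.0266  0.016 ]
60 [326.1 204.9] [69.9 72.5] [0.6001 0.0534 0.016 ]
65 [324.  307.3] [ 78.2 100.7] [ 0.6068 -0.0459  0.016 ]
65 [326. 205.] [70.3 73. ] [0.6    0.0533 0.016 ]
```

T1's error on its pad is about 1 mm. Next is T3 (56 mm).

>>> apply_moves --jaw '[8.5, 8.5, 8.5, 8.5, 8.5]' --pt "-2.5 -3.0 0" --pt "-2.5 -3.0 0" --pt "-2.5 -3.0 0" --pt "-2.4 -3.0 0" --pt "-2.4 -2.9 0" --spin '[0, 0, 0, 0, 0]'

```text
t: 12.1
position: [0.4695, -0.0763, 0.1311]
tool_rot: [-0.001, 0.678, 0.735, -0.001]
wrist_force: [0.3, -1.4, -1.4]
width: 0.994
grasp_force: 0.0
```

>>> apply_moves --jaw '[8.5, 8.5, 8.5, 8.5, 8.5]' --pt "0 0 -3.0" --pt "0 0 -3.0" --pt "0 0 -2.0" --pt "0 0 0" --pt "0 0 0" --spin '[0, 0, 0, 0, 0]'

```text
t: 12.52
position: [0.4704, -0.0749, 0.051]
tool_rot: [-0.002, 0.678, 0.735, -0.001]
wrist_force: [-0.2, 0.2, 0.3]
width: 0.994
grasp_force: 0.0
```

```bash
python3 snap.py w14; python3 m2.py w14 .4706 -.0756 .056
```

```text
12.52 [ 0.4704 -0.0749  0.051 ] [-0.002  0.678  0.735 -0.001] [-0.2  0.2  0.3] 0.994 0.0
[321.7 245.9] [72.5 79.9] 80.3 180 [ 0.4706 -0.0748  0.056 ]
```

Well aligned. I'll descend to TCP z ≈ 0.009, close and lift.

>>> apply_moves --jaw '[8.5, 8.5, 8.5, 8.5, 8.5]' --pt "0.1 0 -1.5" --pt "0 0 -1.5" --pt "0 0 -1.2" --pt "0 0 0" --pt "0 0 0" --spin '[0, 0, 0, 0, 0]'

```text
t: 12.98
position: [0.4735, -0.0751, 0.011]
tool_rot: [0.0, 0.678, 0.735, 0.0]
wrist_force: [0.2, 0.3, -0.2]
width: 0.994
grasp_force: 0.0
```

>>> apply_moves --jaw '[3.5, 3.5, 3.5, 3.5, 3.5]' --pt "0 0 0" --pt "0 0 0" --pt "0 0 0" --pt "0 0 0" --pt "0 0 0" --spin '[0, 0, 0, 0, 0]' --squeeze 40

```text
t: 13.4
position: [0.4733, -0.0756, 0.0114]
tool_rot: [0.001, 0.678, 0.735, 0.0]
wrist_force: [-0.7, -0.4, 8.0]
width: 0.499
grasp_force: 39.5
```

```bash
python3 snap.py w15; python3 m2.py w15 .4706 -.0752 .056
```

```text
13.4 [ 0.4733 -0.0756  0.0114] [0.001 0.678 0.735 0.   ] [-0.7 -0.4  8. ] 0.499 39.5
[318.7 288.1] [ 89.7 101.2] 100.1 174 [ 0.472  -0.0746  0.056 ]
```

>>> apply_moves --jaw '[3.5, 3.5, 3.5, 3.5, 3.5]' --pt "0 0 1.5" --pt "0 0 2.5" --pt "0 0 2.5" --pt "0 0 2.5" --pt "0 0 0" --spin '[0, 0, 0, 0, 0]'

```text
t: 13.87
position: [0.4756, -0.0757, 0.1042]
tool_rot: [0.003, 0.678, 0.735, 0.002]
wrist_force: [0.9, -1.0, -0.3]
width: 0.502
grasp_force: 41.2
```

>>> apply_moves --jaw '[3.5, 3.5, 3.5, 3.5, 3.5]' --pt "2.6 2.6 0" --pt "2.6 2.6 0" --pt "2.5 2.6 0" --pt "2.5 2.5 0" --pt "2.5 2.5 0" --spin '[0, 0, 0, 0, 0]'

```text
t: 14.28
position: [0.6003, 0.0535, 0.0999]
tool_rot: [-0.0, 0.678, 0.735, -0.0]
wrist_force: [0.1, 0.2, -0.9]
width: 0.496
grasp_force: 41.1
```

>>> apply_moves --jaw '[3.5, 3.5, 3.5, 3.5, 3.5]' --pt "0 0 -2.0" --pt "0 0 -2.0" --pt "0 0 -2.0" --pt "0 0 0" --pt "0 0 0" --spin '[0, 0, 0, 0, 0]'

```text
t: 14.7
position: [0.5983, 0.0521, 0.0391]
tool_rot: [-0.001, 0.678, 0.735, -0.001]
wrist_force: [0.3, 0.1, -0.4]
width: 0.496
grasp_force: 41.1
```

>>> apply_moves --jaw '[3.5, 3.5, 3.5, 3.5, 3.5]' --pt "0 0 0" --pt "0 0 0" --pt "0 0 0" --pt "0 0 0" --pt "0 0 0" --spin '[0, 0, 0, 0, 0]'

```text
t: 15.12
position: [0.6004, 0.0524, 0.0411]
tool_rot: [0.0, 0.678, 0.735, 0.0]
wrist_force: [-0.4, -0.3, -0.4]
width: 0.499
grasp_force: 41.1
```

>>> apply_moves --jaw '[3.5, 3.5, 3.5, 3.5, 3.5]' --pt "0 0 -0.6" --pt "0 0 -0.5" --pt "0 0 -0.2" --pt "0 0 -0.1" --pt "0 0 0" --spin '[0, 0, 0, 0, 0]'

```text
t: 15.53
position: [0.5996, 0.0524, 0.0275]
tool_rot: [0.0, 0.678, 0.735, -0.001]
wrist_force: [-4.6, -0.5, 12.2]
width: 0.499
grasp_force: 42.2
```

>>> apply_moves --jaw '[3.5, 3.5, 3.5, 7.0, 7.0]' --pt "0 0 0" --pt "0 0 0" --pt "0 0 0" --pt "0 0 0" --pt "0 0 0" --spin '[0, 0, 0, 0, 0]'

```text
t: 15.95
position: [0.5999, 0.0525, 0.0262]
tool_rot: [0.0, 0.678, 0.735, 0.0]
wrist_force: [-0.2, 0.2, -0.1]
width: 0.763
grasp_force: 0.0
```

>>> apply_moves --jaw '[7.0, 7.0, 8.5, 8.5, 8.5]' --pt "0 0 0" --pt "0 0 0.5" --pt "0 0 2.0" --pt "0 0 3.0" --pt "0 0 3.0" --spin '[0, 0, 0, 0, 0]'

```text
t: 16.37
position: [0.5988, 0.0524, 0.1113]
tool_rot: [-0.001, 0.678, 0.735, -0.001]
wrist_force: [0.9, -0.3, 0.4]
width: 0.995
grasp_force: 0.0
```

>>> apply_moves --jaw '[8.5, 8.5, 8.5, 8.5, 8.5]' --pt "0 -3.0 2.0" --pt "0 -3.0 2.0" --pt "0 0 0" --pt "0 0 0" --pt "0 0 0" --spin '[0, 0, 0, 0, 0]'

```text
t: 16.78
position: [0.5995, -0.0073, 0.1513]
tool_rot: [-0.0, 0.678, 0.735, 0.0]
wrist_force: [-1.0, 1.1, -0.3]
width: 0.996
grasp_force: 0.0
```

```bash
python3 snap.py w16; python3 m2.py w16 .5995 .053 .072; cat > pads.py <<'E'
import sys
from m2 import *
s,c,im=load(sys.argv[1])
for g0 in (60,65):
  g=(im.max(2)<g0).astype(np.uint8);g[:, :250]=0;g[:,400:]=0;g[360:]=0
  for k in cv2.findContours(g,cv2.RETR_EXTERNAL,cv2.CHAIN_APPROX_NONE)[0]:
    if cv2.contourArea(k)>1500:
      e=cv2.fitEllipse(cv2.convexHull(k));print(g0,np.round(e[0],1),np.round(e[1],1),plane(c,[e[0]],.016)[0].round(4))
E
python3 pads.py w16
```

```text
16.78 [ 0.5995 -0.0073  0.1513] [-0.     0.678  0.735  0.   ] [-1.   1.1 -0.3] 0.996 0.0
[327.5 108.1] [59.8 62.3] 58.4 166 [0.5989 0.0534 0.072 ]
60 [324.4 277.4] [59.5 65.7] [ 0.6109 -0.1067  0.016 ]
60 [326.2 196.8] [67.1 68.4] [ 0.6057 -0.0264  0.016 ]
60 [327.8 105.5] [42.2 47.8] [0.6004 0.0518 0.016 ]
65 [344.3 297.7] [102.7 117.6] [ 0.6321 -0.1275  0.016 ]
65 [326.1 196.6] [67.6 69. ] [ 0.6057 -0.0262  0.016 ]
65 [327.5 105.7] [43.1 49.4] [0.6002 0.0516 0.016 ]
```

T3 is within 1.6 mm of its pad. Next is T4 (72 mm).

>>> apply_moves --jaw '[8.5, 8.5, 8.5, 8.5, 8.5]' --pt "-1.9 -3.0 0" --pt "-1.9 -3.0 0" --pt "-1.9 -3.0 0" --pt "-1.9 -3.0 0" --pt "-1.8 -3.0 0" --spin '[0, 0, 0, 0, 0]'

```text
t: 17.25
position: [0.5044, -0.1565, 0.1503]
tool_rot: [-0.001, 0.677, 0.736, -0.0]
wrist_force: [0.2, -0.5, -0.9]
width: 0.993
grasp_force: 0.0
```

>>> apply_moves --jaw '[8.5, 8.5, 8.5, 8.5, 8.5]' --pt "-1.8 -3.0 0" --pt "-1.8 -3.0 -1.0" --pt "-1.8 -3.2 -1.0" --pt "0 0 -3.0" --pt "0 0 -3.0" --spin '[0, 0, 0, 0, 0]'

```text
t: 17.67
position: [0.451, -0.2518, 0.0706]
tool_rot: [0.001, 0.68, 0.733, -0.0]
wrist_force: [0.3, 0.1, -0.5]
width: 0.995
grasp_force: 0.0
```

>>> apply_moves --jaw '[8.5, 8.5, 8.5, 8.5, 8.5]' --pt "0 0 0" --pt "0 0 0" --pt "0 0 0" --pt "0 0 0" --pt "0 0 0" --spin '[0, 0, 0, 0, 0]'

```text
t: 18.08
position: [0.4534, -0.2491, 0.0728]
tool_rot: [0.001, 0.678, 0.735, 0.001]
wrist_force: [-0.3, 0.2, 0.1]
width: 0.999
grasp_force: 0.0
```

```bash
python3 snap.py w17; python3 m2.py w17 .4502 -.2490 .072
```

```text
18.08 [ 0.4534 -0.2491  0.0728] [0.001 0.678 0.735 0.001] [-0.3  0.2  0.1] 0.999 0.0
[314.8 238.9] [71.  77.4] 78.2 180 [ 0.45   -0.2481  0.072 ]
```

Trumpet 4 is at (0.450,−0.248). I'll shift by (−0.2, +0.1), go down 4.7 cm and grip.

>>> apply_moves --jaw '[8.5, 8.5, 8.5, 8.5, 8.5]' --pt "-0.2 0.1 -1.5" --pt "0 0 -1.5" --pt "0 0 -1.2" --pt "0 0 -0.5" --pt "0 0 0" --spin '[0, 0, 0, 0, 0]'

```text
t: 18.55
position: [0.4497, -0.2482, 0.0241]
tool_rot: [-0.0, 0.678, 0.735, -0.0]
wrist_force: [0.4, -0.9, 0.5]
width: 0.997
grasp_force: 0.0
```

>>> apply_moves --jaw '[3.5, 3.5, 3.5, 3.5, 3.5]' --pt "0 0 0" --pt "0 0 0" --pt "0 0 0" --pt "0 0 0" --pt "0 0 0" --spin '[0, 0, 0, 0, 0]' --squeeze 40

```text
t: 18.97
position: [0.4505, -0.2488, 0.0253]
tool_rot: [0.001, 0.678, 0.735, 0.0]
wrist_force: [0.3, -0.1, 5.0]
width: 0.492
grasp_force: 40.0
```

```bash
python3 snap.py w18; python3 m2.py w18 .4502 -.2482 .072
```

```text
18.97 [ 0.4505 -0.2488  0.0253] [0.001 0.678 0.735 0.   ] [ 0.3 -0.1  5. ] 0.492 40.0
[318.6 292. ] [ 91.2 101.6] 101.4 180 [ 0.4492 -0.248   0.072 ]
```

>>> apply_moves --jaw '[3.5, 3.5, 3.5, 3.5, 3.5]' --pt "0 0 1.5" --pt "0 0 2.5" --pt "0 0 2.5" --pt "0 0 2.5" --pt "2.0 2.7 0" --spin '[0, 0, 0, 0, 0]'

```text
t: 19.43
position: [0.4667, -0.2298, 0.1175]
tool_rot: [0.002, 0.683, 0.73, -0.003]
wrist_force: [-0.4, -1.9, -2.0]
width: 0.494
grasp_force: 41.4
```

>>> apply_moves --jaw '[3.5, 3.5, 3.5, 3.5, 3.5]' --pt "2.0 2.8 0" --pt "2.0 2.8 0" --pt "2.0 2.8 0" --pt "2.0 2.8 0" --pt "2.0 2.8 0" --spin '[0, 0, 0, 0, 0]'

```text
t: 19.85
position: [0.5701, -0.0803, 0.1143]
tool_rot: [-0.0, 0.678, 0.735, -0.0]
wrist_force: [-0.5, -0.5, -0.6]
width: 0.494
grasp_force: 41.4
```

>>> apply_moves --jaw '[3.5, 3.5, 3.5, 3.5, 3.5]' --pt "1.8 2.7 0" --pt "1.8 2.7 0" --pt "0 0 -2.0" --pt "0 0 -2.0" --pt "0 0 -2.0" --spin '[0, 0, 0, 0, 0]'

```text
t: 20.27
position: [0.6062, -0.0265, 0.0539]
tool_rot: [0.0, 0.678, 0.735, 0.0]
wrist_force: [-0.0, -0.6, -1.1]
width: 0.497
grasp_force: 41.4
```

>>> apply_moves --jaw '[3.5, 3.5, 3.5, 3.5, 3.5]' --pt "0 0 0" --pt "0 0 0" --pt "0 0 0" --pt "0 0 0" --pt "0 0 0" --spin '[0, 0, 0, 0, 0]'

```text
t: 20.68
position: [0.6068, -0.0276, 0.0557]
tool_rot: [0.001, 0.678, 0.735, 0.001]
wrist_force: [0.3, 0.4, -1.7]
width: 0.497
grasp_force: 41.4
```

>>> apply_moves --jaw '[3.5, 3.5, 3.5, 3.5, 3.5]' --pt "0.1 0 -0.6" --pt "0 0 -0.5" --pt "0 0 -0.2" --pt "0 0 -0.1" --pt "0 0 0" --spin '[0, 0, 0, 0, 0]'

```text
t: 21.1
position: [0.6069, -0.0276, 0.0413]
tool_rot: [0.0, 0.678, 0.735, -0.001]
wrist_force: [-1.8, -0.5, 8.1]
width: 0.493
grasp_force: 42.2
```

>>> apply_moves --jaw '[3.5, 3.5, 3.5, 7.0, 7.0]' --pt "0 0 0" --pt "0 0 0" --pt "0 0 0" --pt "0 0 0" --pt "0 0 0" --spin '[0, 0, 0, 0, 0]'

```text
t: 21.52
position: [0.607, -0.0275, 0.0403]
tool_rot: [0.0, 0.678, 0.735, 0.0]
wrist_force: [-0.2, 0.1, 0.4]
width: 0.761
grasp_force: 0.0
```

>>> apply_moves --jaw '[7.0, 7.0, 8.5, 8.5, 8.5]' --pt "0 0 0" --pt "0 0 0.5" --pt "0 0 2.0" --pt "0 0 3.0" --pt "0 0 3.0" --spin '[0, 0, 0, 0, 0]'

```text
t: 21.93
position: [0.6058, -0.0275, 0.1255]
tool_rot: [-0.001, 0.678, 0.735, -0.001]
wrist_force: [1.0, 0.5, 1.2]
width: 0.991
grasp_force: 0.0
```

>>> apply_moves --jaw '[8.5, 8.5, 8.5, 8.5, 8.5]' --pt "0 -3.0 2.0" --pt "0 -3.0 2.0" --pt "0 0 0" --pt "0 0 0" --pt "0 0 0" --spin '[0, 0, 0, 0, 0]'

```text
t: 22.35
position: [0.6066, -0.0874, 0.1654]
tool_rot: [-0.0, 0.679, 0.735, 0.0]
wrist_force: [0.2, -0.2, 0.6]
width: 0.997
grasp_force: 0.0
```

```bash
python3 snap.py w19; python3 m2.py w19 .6055 -.0265 .088; python3 pads.py w19
```

```text
22.35 [ 0.6066 -0.0874  0.1654] [-0.     0.679  0.735  0.   ] [ 0.2 -0.2  0.6] 0.997 0.0
[327.1 109.2] [60.1 61.5] 58.9 170 [ 0.6057 -0.0273  0.088 ]
60 [324.4 191.2] [65.  66.4] [ 0.6113 -0.1058  0.016 ]
60 [328.4 105.4] [41.7 48.8] [ 0.6083 -0.0291  0.016 ]
65 [326.4 184.4] [66.2 84.5] [ 0.6126 -0.0992  0.016 ]
65 [328.1 105.9] [42.5 51.9] [ 0.608  -0.0295  0.016 ]
```

T4 is centred within 1 mm. Next is T2 (88 mm).

>>> apply_moves --jaw '[8.5, 8.5, 8.5, 8.5, 8.5]' --pt "-2.4 2.4 0" --pt "-2.4 2.4 0" --pt "-2.4 2.4 0" --pt "-2.4 2.4 0" --pt "-2.4 2.4 0" --spin '[0, 0, 0, 0, 0]'

```text
t: 22.82
position: [0.4846, 0.035, 0.1646]
tool_rot: [-0.001, 0.677, 0.736, -0.0]
wrist_force: [0.3, -0.1, 0.3]
width: 0.996
grasp_force: 0.0
```

>>> apply_moves --jaw '[8.5, 8.5, 8.5, 8.5, 8.5]' --pt "-2.5 2.4 0" --pt "-2.5 2.5 0" --pt "0 0 -2.5" --pt "0 0 -2.5" --pt "0 0 -2.5" --spin '[0, 0, 0, 0, 0]'

```text
t: 23.23
position: [0.4358, 0.0837, 0.0896]
tool_rot: [-0.0, 0.677, 0.736, 0.0]
wrist_force: [0.4, -0.2, -0.2]
width: 0.999
grasp_force: 0.0
```

>>> apply_moves --jaw '[8.5, 8.5, 8.5, 8.5, 8.5]' --pt "0 0 0" --pt "0 0 0" --pt "0 0 0" --pt "0 0 0" --pt "0 0 0" --spin '[0, 0, 0, 0, 0]'

```text
t: 23.65
position: [0.4378, 0.0818, 0.0914]
tool_rot: [0.001, 0.678, 0.735, 0.001]
wrist_force: [-0.4, 0.4, 0.5]
width: 0.989
grasp_force: 0.0
```

```bash
python3 snap.py w20; python3 m2.py w20 .4355 .0812 .088
```

```text
23.65 [0.4378 0.0818 0.0914] [0.001 0.678 0.735 0.001] [-0.4  0.4  0.5] 0.989 0.0
[316.3 238.3] [70.  76.3] 77.1 180 [0.4352 0.082  0.088 ]
```

>>> apply_moves --jaw '[8.5, 8.5, 8.5, 8.5, 8.5]' --pt "-0.1 0 -1.5" --pt "0 0 -1.5" --pt "0 0 -1.5" --pt "0 0 -0.5" --pt "0 0 0" --spin '[0, 0, 0, 0, 0]'

```text
t: 24.12
position: [0.4356, 0.0814, 0.0399]
tool_rot: [-0.0, 0.678, 0.735, -0.001]
wrist_force: [0.7, -0.5, -0.9]
width: 0.99
grasp_force: 0.0
```

>>> apply_moves --jaw '[3.5, 3.5, 3.5, 3.5, 3.5]' --pt "0 0 0" --pt "0 0 0" --pt "0 0 0" --pt "0 0 0" --pt "0 0 0" --spin '[0, 0, 0, 0, 0]' --squeeze 40

```text
t: 24.53
position: [0.4364, 0.0816, 0.0413]
tool_rot: [0.001, 0.678, 0.735, 0.001]
wrist_force: [-0.6, -1.0, 6.6]
width: 0.492
grasp_force: 39.7
```

```bash
python3 snap.py w21; python3 m2.py w21 .4355 .0818 .088
```

```text
24.53 [0.4364 0.0816 0.0413] [0.001 0.678 0.735 0.001] [-0.6 -1.   6.6] 0.492 39.7
[318.8 291.6] [ 90.1 101.5] 101.2 178 [0.4351 0.0824 0.088 ]
```

>>> apply_moves --jaw '[3.5, 3.5, 3.5, 3.5, 3.5]' --pt "0 0 1.5" --pt "0 0 3.0" --pt "0 0 3.0" --pt "0 0 3.0" --pt "0 -2.7 0" --spin '[0, 0, 0, 0, 0]'

```text
t: 25.0
position: [0.4407, 0.0606, 0.1508]
tool_rot: [0.003, 0.675, 0.737, 0.007]
wrist_force: [2.2, 1.4, -0.5]
width: 0.493
grasp_force: 41.4
```

>>> apply_moves --jaw '[3.5, 3.5, 3.5, 3.5, 3.5]' --pt "2.3 -3.2 0" --pt "2.3 -3.2 0" --pt "2.5 -3.2 0" --pt "2.5 -3.2 0" --pt "2.7 -2.4 0" --spin '[0, 0, 0, 0, 0]'

```text
t: 25.42
position: [0.5584, -0.1016, 0.1454]
tool_rot: [0.0, 0.679, 0.734, -0.001]
wrist_force: [0.1, -0.2, -0.5]
width: 0.496
grasp_force: 41.4
```

>>> apply_moves --jaw '[3.5, 3.5, 3.5, 3.5, 3.5]' --pt "2.7 -0.5 0" --pt "2.6 -0.5 0" --pt "0 0 -2.5" --pt "0 0 -2.5" --pt "0 0 -2.5" --spin '[0, 0, 0, 0, 0]'

```text
t: 25.83
position: [0.6123, -0.108, 0.0699]
tool_rot: [0.0, 0.679, 0.734, 0.0]
wrist_force: [-1.4, 0.6, -1.5]
width: 0.493
grasp_force: 41.4
```

>>> apply_moves --jaw '[3.5, 3.5, 3.5, 3.5, 3.5]' --pt "0 0 0" --pt "0 0 0" --pt "0 0 0" --pt "0 0 0" --pt "0 0 0" --spin '[0, 0, 0, 0, 0]'

```text
t: 26.25
position: [0.6132, -0.1075, 0.0722]
tool_rot: [0.001, 0.678, 0.735, 0.001]
wrist_force: [0.4, 0.4, -1.1]
width: 0.492
grasp_force: 41.5
```

Target z is about 0.0573, which is 1.5 cm down.

>>> apply_moves --jaw '[3.5, 3.5, 3.5, 3.5, 3.5]' --pt "0 0 -0.6" --pt "0 0 -0.5" --pt "0 0 -0.3" --pt "0 0 -0.1" --pt "0 0 0" --spin '[0, 0, 0, 0, 0]'

```text
t: 26.67
position: [0.612, -0.1077, 0.0574]
tool_rot: [0.0, 0.678, 0.735, -0.001]
wrist_force: [-4.4, -0.4, 14.5]
width: 0.495
grasp_force: 42.9
```

>>> apply_moves --jaw '[3.5, 3.5, 3.5, 7.0, 7.0]' --pt "0 0 0" --pt "0 0 0" --pt "0 0 0" --pt "0 0 0" --pt "0 0 0" --spin '[0, 0, 0, 0, 0]'

```text
t: 27.08
position: [0.6122, -0.1074, 0.0556]
tool_rot: [0.0, 0.678, 0.735, 0.0]
wrist_force: [-0.2, -0.5, 1.2]
width: 0.764
grasp_force: 0.0
```

>>> apply_moves --jaw '[7.0, 7.0, 8.5, 8.5, 8.5]' --pt "0 0 0" --pt "0 0 0.5" --pt "0 0 2.0" --pt "0 0 3.0" --pt "0 0 3.0" --spin '[0, 0, 0, 0, 0]'

```text
t: 27.5
position: [0.6108, -0.1073, 0.1402]
tool_rot: [-0.001, 0.678, 0.735, -0.001]
wrist_force: [0.6, -0.9, 0.7]
width: 0.998
grasp_force: 0.0
```

>>> apply_moves --jaw '[8.5, 8.5, 8.5, 8.5, 8.5]' --pt "0 -3.0 2.0" --pt "0 -3.0 2.0" --pt "0 0 2.0" --pt "0 0 0" --pt "0 0 0" --spin '[0, 0, 0, 0, 0]'

```text
t: 27.92
position: [0.6126, -0.1678, 0.2014]
tool_rot: [0.001, 0.679, 0.735, 0.001]
wrist_force: [0.2, 0.2, -0.3]
width: 0.996
grasp_force: 0.0
```

```bash
python3 snap.py w22; python3 m2.py w22 .611 -.1065 .104;  python3 -c "
import cv2,numpy as np
from station import cams
im=cv2.imread('pics/w22.png');s=cams.get_image('scene')[:,:,::-1];t=cams.get_image('top')[:,:,::-1];cv2.imwrite('pics/top2.png',t);cv2.imwrite('pics/scene2.png',s)
cv2.imwrite('pics/m5.png',np.vstack([np.hstack([im[:250],]) ,np.hstack([cv2.resize(s[170:300,200:400],(320,208),interpolation=cv2.INTER_CUBIC),cv2.resize(t[140:270,240:440],(320,208),interpolation=cv2.INTER_CUBIC)])]))"
```

```text
27.92 [ 0.6126 -0.1678  0.2014] [0.001 0.679 0.735 0.001] [ 0.2  0.2 -0.3] 0.996 0.0
[325.  107.2] [54.8 56.4] 54.4 180 [ 0.6109 -0.1078  0.104 ]
```

View pics/m5.png

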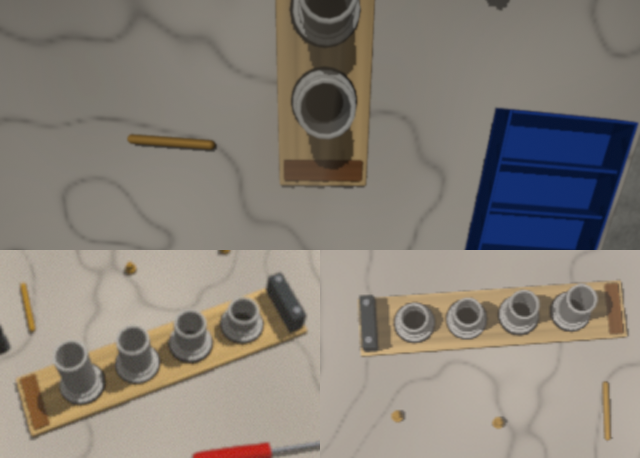

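All four stand on the pads, rising in height away from the steel block, each measured within about 2 mm of its pad centre. The gripper is open and clear, so I'm handing in.

```bash
python3 -c "
from station import workorder
print(workorder.finish_job())"
```

```text
the job is handed in; nothing more can be done
None
```

The four trumpets stand foot down on the pads, shortest (40 mm) next to the steel block up to tallest (88 mm) farthest away. Each measured within about 2 mm of its pad centre; the carburettor was left alone, the gripper let go of everything, and the job was handed in at about 28 s.

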